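# Strip a stuck air-filter bowl off its cartridge

### The arm

A 6-joint arm with a two-finger parallel gripper is mounted at the origin on the work surface; the furniture and walls round the work are solid. World frame = base frame: x ahead of the robot, y to its left, z up, the work surface at z = 0. Lengths are in m, angles in rad, forces in N, time in s.
With the tool pointing down it reaches from about 0.25 to 0.775 m from the base axis. Payload 4 kg.
Tool frame: the origin (TCP) lies midway between the tips of the shut fingers; the grasp point (between the pads) lies 19 mm behind it; z points along the fingers, y is the direction in which the jaws open and shut (so a half turn about z gives the same grasp; the last joint's range is limited). The gripper opens to 94 mm and grips with 3 to 60 N. Pads are 16 mm wide; open, the fingers measure 119 mm over their backs; the gripper's body (75 mm by 177 mm) begins 78 mm behind the grasp point.
Start: joints at [-1.257, 0.087, 1.371, -0, 1.684, -0.103], TCP at [0.223, -0.503, 0.206] pointing down, gripper open.
Joint ranges: [-3.1, 3.1], [-0.76, 2.03], [0.27, 2.55], [-1.08, 4.22], [0.17, 2.65], [-2.57, 2.57]. Speed limits (rad/s): [2.79, 2.79, 3.14, 3.14, 3.14, 3.14].

### API

Orientations are given as [roll, pitch, yaw] about the fixed x, y, z axes, in that order (R = Rz(yaw) Ry(pitch) Rx(roll)).
In Python, from bench import robot gives the robot as it stands.
- The arm moves only by the tool carry_out, never from a script. Its argument "deltas" is text: rows parted by semicolons, each of 7 numbers parted by spaces: the shift along the tool's x, y, z in mm, then the turn, a rotation vector about the tool's x, y, z in rad, then the closure, from 0 (fully open) to 1 (shut). A call has exactly 8 rows; each row is the pose to reach, as a shift and turn from the pose commanded when the call began, along the tool's axes at that moment; what a row does not reach only later rows make up. A row lasts 1/12 s, in which the tool goes at most 41.7 mm and 7.16 degrees, less where a joint would pass 70% of its speed; a pose out of reach is approached as far as the arm can. A call with a gripper value outside its range is refused whole. The fingers move at their own pace and stop on an object; the grip force is fixed at half the most. Time passes only in rows, so rows that repeat a pose let the fingers close, or fill a call up. It gives the time, the measured TCP pose, the force and the opening at its end, in the units of the state.
- robot.get_obs(): the state, without advancing time (a new reading comes with each control period).
- robot.snapshot(name): name is "side" or "top" or "wrist"; returns a dict with "pixels" (480x640x3 uint8, red, green, blue), "range_z" (480x640 float32, m along the optical axis (not along the pixel's ray), 0 where there is no reading), "camera_matrix" (3x3 intrinsics, pixels), "rvec" (rotation vector, rad) and "tvec" (3), from world to camera coordinates, as OpenCV has them. Camera axes: x right, y down, z forward; pixel columns grow to the right and rows downward; lengths in m; the calibration is good to about 2 mm. The wrist camera is an equidistant fisheye: a pixel r from the principal point sees the ray r / f radians off the axis. A picture is of the moment at which its call begins.
- robot.close_job(): hands the job in, once; it reports no verdict.
Trained networks look in a picture, given as the dict that the camera call returned (one of the last four; its "shot" number tells which), for a name from the list of things; names that differ only in an ending like _2 or _b are one class to them, and where a whole thing is asked for, a point or a joint stands for the part that bears it (a point fixed in the world has none). Each returns a list of dicts, best first, with "p" (0 to 1); they miss things now and then, are a little off and sometimes report something else, mostly with a low value. They report only what shows in the picture. A call takes as long as a camera call. They do not tell look-alikes from the thing itself.
- robot.look_for(picture, thing): "at" ([x, y, z] in m, in the coordinates of the camera as it stood for that picture, good to about 4 mm: the middle of the surface that is visible of it).
- robot.place_of(picture, thing): "at" ([x, y, z] in m, in the coordinates of the camera as it stood for that picture, good to about 4 mm: a listed point, or the origin of a listed thing).
The state is a dict: "time": time; "joint_positions": joint angles; "qvel": joint speeds; "joint_torque": joint torques, N m; "tool_pos": TCP position; "ee_rot": TCP orientation; "wrist_force": force on the tool from outside, world axes, zero at the start; "wrist_torque": the same for the moment, N m; "width": finger opening in m.
Only numpy, scipy, OpenCV 4.12 (cv2) and the standard library are available. Lean on these libraries where they do the work, as an engineer would, in place of code of your own. Each camera call takes 0.05 s, during which the arm holds its last target.

### The job

An air filter stands on the bench: its metal bowl is stuck mouth-down over the cartridge inside. Set the filter upright on the sprung pad of the service stand and press it down until both catches have snapped over the cartridge's foot, then pull the bowl off without bringing the cartridge along. Leave the cartridge held down in the stand, stand the bowl gently mouth-down and upright in the drip tray, let go, and leave the other things on the bench where they are.

Things in the scene. Friction and masses are not known exactly. Their poses are not given: they have to be found in the camera images.
- bowl: aluminium filter bowl: upside-down round cup, 44 mm outside diameter, 80 mm tall, wall 2.5 mm, straight sides up to 72 mm, brass drain stub 11 mm tall on the closed top. Origin: centre of its open mouth (underside); z up to the closed top. 150 g. It starts stuck over the cartridge, mouth 10 mm above the bench (4 mm above the flange); the whole filter can be carried by it.
- bowl_top (a point): centre of the bowl's closed top face (foot of the brass stub), 80 mm above the bowl's origin
- cartridge: inner part: steel foot flange 62 mm wide, 6 mm thick, and a white core 35 mm wide up to 86 mm, touching the bowl's roof (push the bowl and it goes down). Origin: centre of the flange's underside; z up. 210 g. Rubber nubs grip the bowl: they resist with up to 18 N, jerkily, over the first 26 mm, so a pull drags the cartridge along unless held down. The bowl is clear of the core once raised 76 mm.
- stand: grey service stand fixed to the bench: base plate 96 mm (its x) by 132 mm (its y), 10 mm thick, a round sprung pad in the middle and a steel catch with a sloping nose either side of it along the stand's y axis. Origin: centre of its underside; z up. Nothing on it is higher than 50 mm.
- stand_pad_rest (a point): where the centre of the pad's top face is when nothing presses it, 46 mm above the stand's origin
- stand_pad (a joint): how far the sprung pad (42 mm round) has sunk, m: 0 up, 0.024 at its lower stop. Spring force 4 N at the top, 7 N at the bottom; pressing the flange through the catches takes about 6 to 12 N in all. The flange must sink more than 20 mm (best to the stop) for the catches to snap over it; with the cartridge caught it reads about 0.020.
- catch_left (a joint): how far the catch on the stand's +y side is pushed outward, m: 0 shut (nose 25 mm from the pad's middle, overlapping the flange by 6 mm), at most 0.012. The sinking flange pushes it aside; it springs back to 0 over the flange. Underside of its nose: 32 mm above the stand's origin.
- catch_right (a joint): the same for the catch on the stand's -y side
- tray: drip tray fixed to the bench: square, dark steel, 124 mm by 124 mm outside, rim 16 mm high, walls and floor 4 mm. Origin: centre of its underside; z up. Beware: a shovel handle stands up behind the table's far right corner.
- tray_in (a point): centre of the tray's inner floor
- carton: bystander: small carton 70 x 55 x 41 mm, nearer the robot than the work; origin at the centre of its underside; leave alone
- jar: bystander: clear jar of screws, 66 mm in diameter, 100 mm tall, nearer the robot than the work; origin at the centre of its underside; leave alone
- measure: bystander: yellow tape measure 54 x 78 x 29 mm, nearer the robot than the work; origin at the centre of its underside; leave alone
Not all that is in view belongs to the job. What is shaped like the bowl but orange is not meant.

How it is judged:
On the way, in this order (a step that is already met when the one before it is completed fails the run):
1. the filter, bowl still on, is pressed down on the pad and both catches have snapped over the cartridge's foot (z of cartridge in the frame of stand below 0.0275 m and horizontal distance between cartridge and stand below 0.008 m and value of joint each of catch_left, catch_right below 0.002 m and angle between cartridge's own z axis and vertical below 0.1 rad and z of bowl in the frame of cartridge below 0.02 m), for 0.2 s.
2. the bowl is pulled clear above the cartridge, which stays caught in the stand (z of bowl in the frame of cartridge above 0.087 m and z of cartridge in the frame of stand below 0.0275 m and horizontal distance between cartridge and stand below 0.008 m), for 0.1 s.
At the end, for the whole second after the job is handed in: Bowl at rest mouth-down on the tray floor (height 4 mm, upright 0.08 rad, middle within 45 mm of the tray middle along each side); cartridge at rest, upright (0.1 rad) under both shut catches (2 mm): underside below 27.5 mm over the stand underside, within 8 mm of its middle (x of bowl in the frame of tray_in between -0.045 and 0.045 m and y of bowl in the frame of tray_in between -0.045 and 0.045 m and z of bowl in the frame of tray_in between -0.004 and 0.004 m and angle between bowl's own z axis and vertical below 0.08 rad and linear speed of each of bowl, cartridge below 0.02 m/s and z of cartridge in the frame of stand below 0.0275 m and horizontal distance between cartridge and stand below 0.008 m and angle between cartridge's own z axis and vertical below 0.1 rad and value of joint each of catch_left, catch_right below 0.002 m); the robot touches nothing.
It fails at once if a bystander (carton, jar, tape measure) is moved more than 20 mm (distance of any of carton, jar, measure from where it was at the start of the episode above 0.02 m).
It fails at once if the bowl is slammed or dropped into the tray (more than 45 N) (contact force between bowl and tray above 45 N).
It also fails if it takes over 53 s, if anything falls off the work surface, if the arm or the gripper's body presses on something with over 40 N, if the wrist force passes 120 N, or if a joint passes its speed limit or range.

## Working session

There is one attempt and no reset: what is moved stays moved. The work goes in short steps, Python scripts to look and compute and a tool call to move; the robot and the scene stay as the last step left them, time stands still between calls to the robot, and variables do not carry over. Pictures are saved under pics/ and viewed, and the job is handed in when it is done.

Besides the shell and the picture viewer there is one more tool, called after ">>>" as name(argument=value, ...) on one line, values as JSON. carry_out: Moves the arm, as the interface text tells. Its arguments: {"type":"object","properties":{"deltas":{"type":"string"}},"required":["deltas"]}

```bash
mkdir -p pics; cat > h.py <<'E'
import numpy as np, cv2
from bench import robot
def w2c(s):
    R,_=cv2.Rodrigues(np.array(s["rvec"],float)); return R,np.array(s["tvec"],float).ravel()
def toworld(s,p):
    R,t=w2c(s); return R.T@(np.array(p,float)-t)
def proj(s,p):
    R,t=w2c(s); c=R@np.array(p,float)+t; K=s["camera_matrix"]; q=K@c; return q[:2]/q[2]
def save(s,n): cv2.imwrite(f"pics/{n}.png",s["pixels"][:,:,::-1])
def cloud(s):
    K=s["camera_matrix"]; z=s["range_z"]; v,u=np.mgrid[0:480,0:640]
    c=np.stack([(u-K[0,2])/K[0,0]*z,(v-K[1,2])/K[1,1]*z,z],-1)
    R,t=w2c(s); return (c-t)@R
E
python3 - <<'E'
from h import *
print(robot.get_obs())
for n in ["top","side"]:
    s=robot.snapshot(n); save(s,n+"0")
    np.savez(f"{n}0.npz",**{k:np.array(v) for k,v in s.items()})
    print(n,s["camera_matrix"].tolist(),-w2c(s)[0].T@w2c(s)[1])
    for t in ["bowl","bowl_top","cartridge","stand","stand_pad_rest","tray","tray_in","carton","jar","measure"]:
        for r in robot.place_of(s,t)[:3]:
            w=toworld(s,r["at"]); print(t,round(r["p"],2),w.round(3),proj(s,w).round())
E
```

```text
{'time': 0.0, 'joint_positions': array([-1.25710773e+00,  8.79531677e-02,  1.37223968e+00, -3.81208231e-05,
        1.68356069e+00, -1.03088533e-01]), 'qvel': array([ 1.61626030e-03, -5.97056181e-04,  7.25617259e-05, -3.39869768e-04,
       -1.61684980e-04, -5.69425583e-04]), 'joint_torque': array([-1.04257986e-03, -3.40181994e+01, -3.02428615e+01,  7.17528211e-02,
        3.27805371e-02, -1.74672628e-04]), 'tool_pos': array([ 0.22247196, -0.50241229,  0.20431255]), 'ee_rot': array([-3.13943934e+00, -1.84681137e-04,  4.16772683e-01]), 'wrist_force': array([-0.27381494, -1.03562067,  0.52109659]), 'wrist_torque': array([-0.01225433,  0.01308942, -0.01478437]), 'width': 0.09366267809248509}
top [[588.2184712311062, 0.0, 322.2256969662643], [0.0, 588.2184712311062, 234.46729005489107], [0.0, 0.0, 1.0]] [0.39700746 0.00685456 1.05750797]
bowl 0.61 [ 0.486 -0.243 -0.002] [450. 219.]
bowl 0.59 [ 0.365 -0.142 -0.002] [394. 285.]
bowl 0.58 [ 0.51  -0.137  0.009] [392. 204.]
bowl_top 0.86 [ 0.503 -0.133  0.094] [397. 203.]
bowl_top 0.69 [ 0.484 -0.239  0.074] [458. 216.]
bowl_top 0.64 [ 0.512
[... 528 characters left out ...]
1 0.49882652]
bowl 0.87 [ 0.509 -0.137  0.01 ] [331. 253.]
bowl 0.65 [ 0.487 -0.239  0.003] [365. 239.]
bowl_top 0.61 [ 0.486 -0.239  0.081] [366. 202.]
bowl_top 0.56 [ 0.506 -0.135  0.088] [331. 215.]
cartridge 0.39 [ 0.504 -0.134 -0.   ] [333. 259.]
stand 0.92 [ 0.493  0.024 -0.003] [293. 299.]
stand 0.27 [0.488 0.023 0.042] [294. 276.]
stand_pad_rest 0.98 [0.489 0.028 0.043] [292. 277.]
tray 0.75 [0.569 0.236 0.001] [170. 351.]
tray 0.46 [ 0.49   0.025 -0.006] [294. 302.]
tray_in 0.61 [0.571 0.234 0.005] [169. 347.]
carton 0.96 [ 0.364 -0.141  0.002] [404. 273.]
jar 0.7 [0.378 0.157 0.001] [311. 358.]
jar 0.59 [0.378 0.009 0.   ] [359. 310.]
measure 0.71 [ 0.378  0.006 -0.   ] [360. 310.]
```

View pics/top0.png

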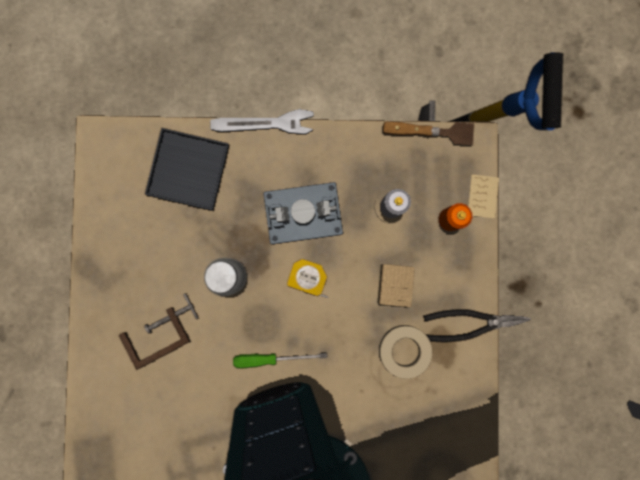

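View pics/side0.png

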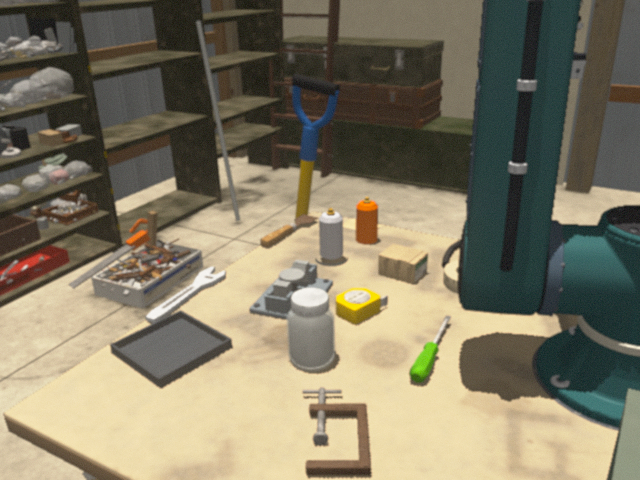

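```bash
python3 - <<'E'
import numpy as np,cv2,h
s=dict(np.load("top0.npz")); a=s["pixels"][140:290,280:480]; b=dict(np.load("side0.npz"))["pixels"][180:330,240:440]
cv2.imwrite("pics/crop.png",np.hstack([cv2.resize(x,None,fx=2,fy=2) for x in(a,b)])[:,:,::-1])
P=h.cloud(s)
def prt(n,c,r,z0,z1):
    m=(np.hypot(P[...,0]-c[0],P[...,1]-c[1])<r)&(P[...,2]>z0)&(P[...,2]<z1); q=P[m]
    print(n,m.sum(),q.mean(0).round(4),cv2.minEnclosingCircle(q[:,:2].astype(np.float32)), np.median(q[:,2]))
    if m.sum()>10: print("   rect",cv2.minAreaRect(q[:,:2].astype(np.float32)))
prt("bowltop",(.506,-.135),.05,.084,.094)
prt("stub",(.506,-.135),.05,.096,.11)
prt("orange",(.487,-.24),.05,.06,.12)
prt("pad",(.489,.025),.06,.04,.06)
prt("standbase",(.489,.025),.1,.006,.014)
prt("tray",(.569,.234),.1,.012,.02)
prt("far",(.65,.234),.5,.12,.9)
E
```

```text
bowltop 407 [ 0.5055 -0.1345  0.0889] ((0.5060309171676636, -0.13486582040786743), 0.02149459719657898) 0.08923155699262861
   rect ((0.5053457021713257, -0.13489572703838348), (0.04097050428390503, 0.041027653962373734), 57.246402740478516)
stub 35 [ 0.506  -0.1348  0.0997] ((0.5044915676116943, -0.13545258343219757), 0.0057198116555809975) 0.09966206101249175
   rect ((0.50580233335495, -0.13455519080162048), (0.010922076180577278, 0.011160355992615223), 34.39822006225586)
orange 551 [ 0.4843 -0.2391  0.0781] ((0.4851974844932556, -0.2419457733631134), 0.02261239103972912) 0.07844534195865423
   rect ((0.4852442443370819, -0.2415642887353897), (0.042744800448417664, 0.04301110655069351), 19.31382942199707)
pad 768 [0.491  0.0239 0.0467] ((0.4884176254272461, 0.024720897898077965), 0.04918595030903816) 0.046655104552544346
   rect ((0.4913748800754547, 0.024528391659259796), (0.0405106358230114, 0.09493644535541534), 7.403851509094238)
standbase 2579 [0.4895 0.0234 0.01  ] ((0.489754319190979, 0.03276745229959488), 0.08726341277360916) 0.009997899709318676
   rect ((0.490937203168869, 0.0234285369515419), (0.15414617955684662, 0.13626328110694885), 75.96627807617188)
tray 653 [0.5684 0.2303 0.0154] ((0.5738593339920044, 0.22921811044216156), 0.09291046112775803) 0.01530610537794331
   rect ((0.5836431384086609, 0.2278164029121399), (0.12523791193962097, 0.16002093255519867), 77.73330688476562)
far 8824 [0.2093 0.0398 0.3882] ((0.20140263438224792, 0.048384275287389755), 0.07428312301635742) 0.41123729593199326
   rect ((0.20531536638736725, 0.04956590011715889), (0.011686627753078938, 0.14836405217647552), 16.804065704345703)
```

View crop.

Two bowl-shaped things: aluminium with brass stub (top px 397,203; side 331,237) and orange (top 459,216; side 367,222). The aluminium one fits: it isn't orange, and its top is at 0.089 m, meaning it sits on a flange. I'll confirm that in the crop.

View pics/crop.png

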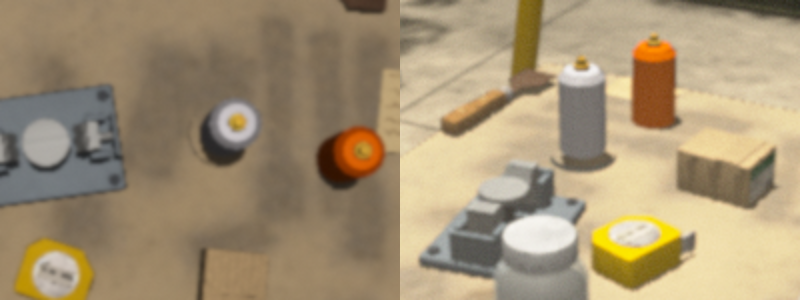

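```bash
python3 - <<'E'
import numpy as np,cv2,h
s=dict(np.load("top0.npz")); P=h.cloud(s)
# stand: pad disc top; blobs by height
m=(np.hypot(P[...,0]-.49,P[...,1]-.024)<.1)
for z0,z1 in((.043,.048),(.048,.053)):
    mm=(m&(P[...,2]>z0)&(P[...,2]<z1)).astype(np.uint8)
    n,l,st,c=cv2.connectedComponentsWithStats(mm)
    for i in range(1,n):
        if st[i,4]>10: q=P[l==i]; print(z0,st[i],q.mean(0).round(4),q[:,:2].min(0).round(4),q[:,:2].max(0).round(4),"r",cv2.minEnclosingCircle(q[:,:2].astype(np.float32)))
# base rect by largest component
mm=(m&(P[...,2]>.006)&(P[...,2]<.06)).astype(np.uint8)
n,l,st,c=cv2.connectedComponentsWithStats(mm); i=1+np.argmax(st[1:,4]); print("base",cv2.minAreaRect(P[l==i][:,:2].astype(np.float32)))
m=(np.hypot(P[...,0]-.569,P[...,1]-.234)<.1)
mm=(m&(P[...,2]>.002)&(P[...,2]<.02)).astype(np.uint8)
n,l,st,c=cv2.connectedComponentsWithStats(mm); i=1+np.argmax(st[1:,4]); print("tray",cv2.minAreaRect(P[l==i][:,:2].astype(np.float32)))
b=dict(np.load("side0.npz"));Q=h.cloud(b)
mm=(Q[...,0]>.6)&(Q[...,1]<.1)&(Q[...,2]>.05)&(Q[...,0]<1.2)
print("shovel",[ (z,Q[mm&(abs(Q[...,2]-z)<.02)][:,:2].mean(0).round(3)) for z in(.08,.15,.25,.35)])
E
```

```text
0.043 [291 199  24  24 363] [0.4914 0.0234 0.0457] [0.4717 0.0039] [0.512  0.0437] r ((0.4912048578262329, 0.023306891322135925), 0.020849989727139473)
0.043 [318 202  10  14  31] [ 0.494  -0.0085  0.0457] [ 0.4844 -0.0184] [ 0.5072 -0.0027] r ((0.49639296531677246, -0.00833079032599926), 0.012239580973982811)
0.043 [278 207  10  14  32] [0.486  0.0558 0.0456] [0.4747 0.0503] [0.4975 0.066 ] r ((0.48578739166259766, 0.054606761783361435), 0.011824025772511959)
0.048 [320 201  11  14  90] [ 0.4972 -0.0148  0.0499] [ 0.4859 -0.0236] [ 0.5086 -0.0061] r ((0.49780476093292236, -0.015288999304175377), 0.01311221718788147)
0.048 [275 207  11  15  80] [0.4858 0.0624 0.0497] [0.4725 0.0536] [0.4969 0.0711] r ((0.4850868284702301, 0.06272194534540176), 0.013005426153540611)
base ((0.49132421612739563, 0.02353934943675995), (0.0960942879319191, 0.13179750740528107), 8.758193969726562)
tray ((0.5684664249420166, 0.23238405585289001), (0.1379820704460144, 0.14010322093963623), 77.45152282714844)
shovel [(0.08, array([ 0.871, -1.454])), (0.15, array([ 0.827, -1.254])), (0.25, array([ 0.867, -1.468])), (0.35, array([nan, nan]))]<stdin>:18: RuntimeWarning: Mean of empty slice.
  ret = um.true_divide(
```

```bash
cat >> h.py <<'E'
from scipy.spatial.transform import Rotation as Ro
def go(x,y,z,yaw,cmd=None):
    """deltas from the measured pose to target"""
    o=robot.get_obs(); R=Ro.from_euler("xyz",o["ee_rot"]); T=Ro.from_euler("xyz",[np.pi,0,yaw])
    d=R.inv().apply(np.array([x,y,z])-o["tool_pos"])*1000; r=(R.inv()*T).as_rotvec()
    print("t",o["time"],"pos",o["tool_pos"].round(4),o["ee_rot"].round(4),"d",d.round(1),r.round(4),"F",o["wrist_force"].round(1),"w",round(o["width"],4))
E
python3 - <<'E'
from h import *
go(.5057,-.1348,.2,1.57)
s=dict(np.load("top0.npz"));P=cloud(s)
for u,v in((553,60),(553,90),(553,120),(510,105),(480,112),(430,110)): print(u,v,P[v,u].round(3))
s=dict(np.load("side0.npz"));P=cloud(s)
for u,v in((315,85),(310,110),(307,170),(304,210)): print(u,v,P[v,u].round(3))
E
```

```text
t 1.1 pos [ 0.2227 -0.5029  0.2055] [3.1414 0.     0.4169] d [ 407.8 -222.     5.5] [ 1.0000e-04  1.0000e-04 -1.1531e+00] F [-0.2  0.5 -0.1] w 0.0941
553 60 [ 0.673 -0.308  0.298]
553 90 [ 0.635 -0.311  0.292]
553 120 [ 0.596 -0.313  0.286]
510 105 [ 0.651 -0.298  0.16 ]
480 112 [ 0.685 -0.3   -0.01 ]
430 110 [ 0.812 -0.3   -0.472]
315 85 [ 0.633 -0.305  0.282]
310 110 [ 1.989 -2.524 -0.333]
307 170 [ 0.658 -0.303  0.103]
304 210 [ 0.67  -0.304  0.009]
```

The crop confirms it: the grey aluminium bowl with the brass stub stands on a flange at (0.506, -0.135). The stand is at (0.491, 0.0235), the tray at about (0.5685, 0.232). The shovel handle reaches (0.59..0.67, -0.31, 0.29), so my path stays clear of it.

>>> carry_out(deltas="25 -14 0 0 0 -0.12 0;60 -32 0 0 0 -0.24 0;95 -51 0 0 0 -0.36 0;130 -70 0 0 0 -0.48 0;165 -89 0 0 0 -0.6 0;200 -108 0 0 0 -0.72 0;235 -127 0 0 0 -0.84 0;265 -144 0 0 0 -0.96 0")

```text
time: 1.77
tool_pos: [0.4078, -0.2619, 0.2057]
ee_rot: [3.141, -0.0, 1.383]
wrist_force: [0.1, 0.3, 0.3]
width: 0.094
```

```bash
python3 -c "
from h import *
go(.5057,-.1348,.15,1.57)"
```

```text
t 1.7667 pos [ 0.4078 -0.2619  0.2057] [ 3.1407 -0.      1.3835] d [143.1  72.5  55.8] [ 9.000e-04  1.000e-04 -1.865e-01] F [0.1 0.3 0.3] w 0.094
```

>>> carry_out(deltas="30 15 0 0 0 -0.1 0;65 32 0 0 0 -0.19 0;100 50 0 0 0 -0.19 0;125 64 10 0 0 -0.19 0;143 72.5 30 0 0 -0.19 0;143 72.5 55 0 0 -0.19 0;143 72.5 55 0 0 -0.19 0;143 72.5 55 0 0 -0.19 0")

```text
time: 2.43
tool_pos: [0.5044, -0.1371, 0.1491]
ee_rot: [-3.138, -0.001, 1.567]
wrist_force: [0.1, 0.2, 0.8]
width: 0.0942
```

```bash
python3 - <<'E'
from h import *
go(.5057,-.1348,.041,1.57)
s=robot.snapshot("wrist"); save(s,"w1"); print(s["camera_matrix"])
for n in ("wrist","side","top"):
    s=robot.snapshot(n)
    for t in("bowl","bowl_top"):
        for r in robot.place_of(s,t)[:3]: print(n,t,round(r["p"],2),toworld(s,r["at"]).round(3))
save(s,"t1")
E
```

```text
t 2.4333 pos [ 0.5044 -0.1371  0.1491] [-3.1379e+00 -1.1000e-03  1.5673e+00] d [  2.2   1.7 108.1] [-0.0037 -0.0011 -0.0027] F [0.1 0.2 0.8] w 0.0942
[[371.64829954   0.         312.72761597]
 [  0.         371.64829954 238.30504939]
 [  0.           0.           1.        ]]
wrist bowl 0.88 [ 0.511 -0.136  0.011]
wrist bowl 0.75 [ 0.487 -0.239 -0.004]
wrist bowl_top 0.87 [ 0.504 -0.133  0.093]
wrist bowl_top 0.77 [ 0.491 -0.236  0.079]
side bowl 0.67 [ 0.488 -0.239  0.002]
side bowl 0.63 [ 0.505 -0.14   0.012]
side bowl_top 0.78 [ 0.506 -0.137  0.089]
side bowl_top 0.63 [ 0.487 -0.239  0.076]
side bowl_top 0.22 [0.49  0.027 0.046]
top bowl 0.88 [ 0.489 -0.242 -0.004]
top bowl_top 0.84 [ 0.484 -0.237  0.072]
```

View pics/w1.png

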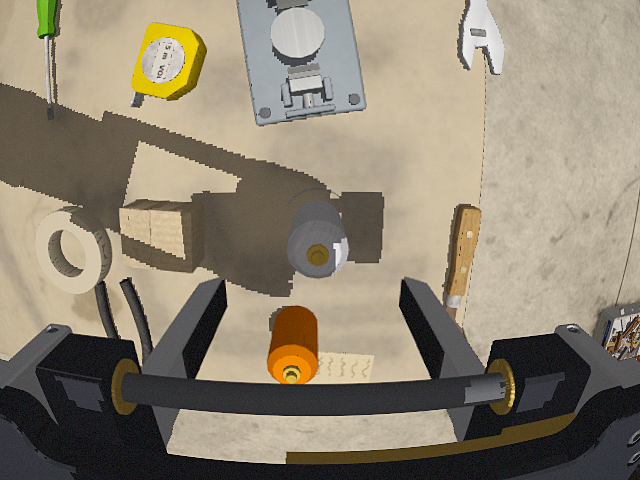

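```bash
python3 -c "
from h import *
go(.5057,-.1350,.041,1.57)"
```

```text
t 2.9333 pos [ 0.5055 -0.138   0.151 ] [3.1407e+00 4.0000e-04 1.5662e+00] d [3.1e+00 1.0e-01 1.1e+02] [ 0.0009  0.0004 -0.0038] F [0.6 0.5 0.4] w 0.0941
```

The wrist picture shows the aluminium bowl at (318,250), centred between the fingertips (220 and 405). The orange one sits further back at (292,345). Now I descend onto the bowl.

>>> carry_out(deltas="3 0 20 0 0 0 0;3 0 40 0 0 0 0;3 0 60 0 0 0 0;3 0 80 0 0 0 0;3 0 98 0 0 0 0;3 0 110 0 0 0 0;3 0 110 0 0 0 0;3 0 110 0 0 0 0")

```text
time: 3.6
tool_pos: [0.5052, -0.1346, 0.0403]
ee_rot: [-3.141, -0.0, 1.567]
wrist_force: [-0.2, 0.2, 0.5]
width: 0.0939
```

>>> carry_out(deltas="0 0 0 0 0 0 0.3;0 0 0 0 0 0 0.5;0 0 0 0 0 0 1;0 0 0 0 0 0 1;0 0 0 0 0 0 1;0 0 0 0 0 0 1;0 0 0 0 0 0 1;0 0 0 0 0 0 1")

```text
time: 4.27
tool_pos: [0.5063, -0.1347, 0.0409]
ee_rot: [3.139, 0.0, 1.567]
wrist_force: [0.6, 0.3, -2.0]
width: 0.0444
```

```bash
python3 -c "
from h import *
go(.4913,.0235,.15,1.57)
s=robot.snapshot('side');save(s,'s2')"
```

```text
t 4.2667 pos [ 0.5063 -0.1347  0.0409] [3.1394e+00 3.0000e-04 1.5668e+00] d [ 158.1  -15.4 -109.2] [ 0.0022  0.0003 -0.0032] F [ 0.6  0.3 -2. ] w 0.0444
```

View pics/s2.png

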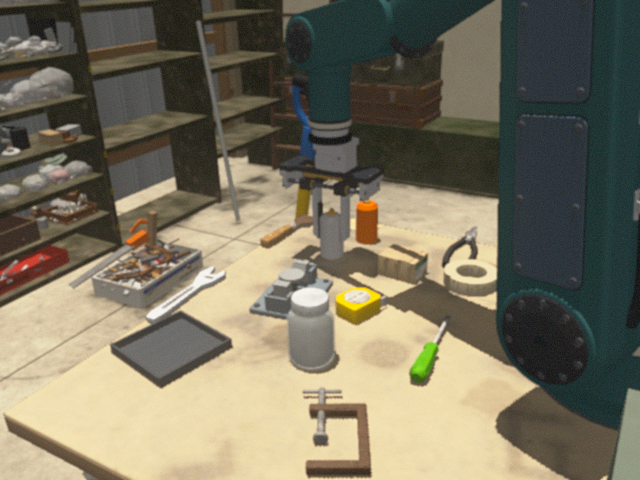

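It is gripped (44.4 mm, bowl between the fingers at 332,235). Next I lift it gently and move over.

>>> carry_out(deltas="0 0 -5 0 0 0 1;0 0 -15 0 0 0 1;0 0 -30 0 0 0 1;0 0 -50 0 0 0 1;0 0 -70 0 0 0 1;0 0 -85 0 0 0 1;0 0 -85 0 0 0 1;0 0 -85 0 0 0 1")

```text
time: 4.98
tool_pos: [0.5056, -0.1348, 0.1262]
ee_rot: [3.14, 0.001, 1.567]
wrist_force: [-0.2, -0.2, -3.9]
width: 0.0439
```

>>> carry_out(deltas="10 -1 0 0 0 0 1;30 -3 0 0 0 0 1;60 -6 0 0 0 0 1;90 -9 0 0 0 0 1;120 -12 0 0 0 0 1;145 -14 0 0 0 0 1;158 -15 0 0 0 0 1;158 -15 0 0 0 0 1")

```text
time: 5.65
tool_pos: [0.4889, 0.027, 0.1234]
ee_rot: [-3.137, -0.002, 1.571]
wrist_force: [-0.3, -0.3, -3.5]
width: 0.0437
```

>>> carry_out(deltas="0 0 0 0 0 0 1;0 0 0 0 0 0 1;0 0 0 0 0 0 1;0 0 0 0 0 0 1;0 0 0 0 0 0 1;0 0 0 0 0 0 1;0 0 0 0 0 0 1;0 0 0 0 0 0 1")

```text
time: 6.32
tool_pos: [0.4911, 0.0231, 0.1255]
ee_rot: [3.142, 0.0, 1.566]
wrist_force: [0.0, -0.5, -3.3]
width: 0.0439
```

```bash
python3 - <<'E'
from h import *
go(.4913,.0235,.092,1.57)
for n in("side","wrist","top"):
    s=robot.snapshot(n);save(s,n+'3')
    for t in("cartridge","bowl","stand","stand_pad_rest"):
        for r in robot.place_of(s,t)[:2]: print(n,t,round(r["p"],2),toworld(s,r["at"]).round(3))
E
```

```text
t 6.3167 pos [0.4911 0.0231 0.1255] [3.1415e+00 1.0000e-04 1.5663e+00] d [ 0.4  0.2 33.5] [ 0.0001  0.0001 -0.0037] F [ 0.  -0.5 -3.3] w 0.0439
side cartridge 0.61 [0.491 0.023 0.086]
side bowl 0.66 [ 0.488 -0.241  0.003]
side bowl 0.56 [0.492 0.019 0.094]
side stand 0.65 [ 0.491  0.026 -0.003]
side stand_pad_rest 0.56 [0.49  0.027 0.042]
wrist bowl 0.78 [0.492 0.019 0.093]
wrist bowl 0.65 [ 0.483 -0.244 -0.001]
wrist stand 0.6 [ 0.492  0.024 -0.002]
wrist stand_pad_rest 0.97 [0.496 0.022 0.048]
```

View pics/wrist3.png

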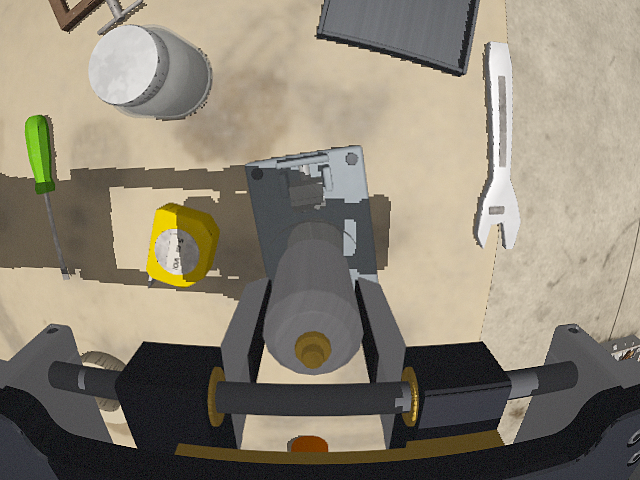

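View pics/side3.png

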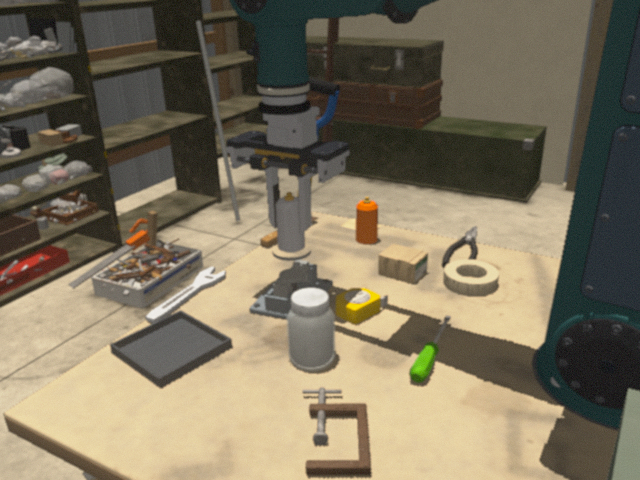

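The filter (side px 291,225) is held upright over the pad at (0.491,0.023). I lower it onto the pad.

>>> carry_out(deltas="0.5 0 6 0 0 0 1;0.5 0 14 0 0 0 1;0.5 0 22 0 0 0 1;0.5 0 28 0 0 0 1;0.5 0 33 0 0 0 1;0.5 0 37 0 0 0 1;0.5 0 40 0 0 0 1;0.5 0 40 0 0 0 1")

```text
time: 7.73
tool_pos: [0.4907, 0.0239, 0.0854]
ee_rot: [-3.141, 0.0, 1.567]
wrist_force: [-2.4, 0.7, -0.3]
width: 0.0441
```

>>> carry_out(deltas="0 0 2 0 0 0 1;0 0 4 0 0 0 1;0 0 6 0 0 0 1;0 0 8 0 0 0 1;0 0 10 0 0 0 1;0 0 12 0 0 0 1;0 0 14 0 0 0 1;0 0 14 0 0 0 1")

```text
time: 8.4
tool_pos: [0.4916, 0.0239, 0.0712]
ee_rot: [3.14, 0.0, 1.567]
wrist_force: [-0.0, -0.2, 0.8]
width: 0.0437
```

>>> carry_out(deltas="0 0 2 0 0 0 1;0 0 4 0 0 0 1;0 0 5 0 0 0 1;0 0 6 0 0 0 1;0 0 7 0 0 0 1;0 0 8 0 0 0 1;0 0 9 0 0 0 1;0 0 9 0 0 0 1")

```text
time: 9.07
tool_pos: [0.4915, 0.0239, 0.0627]
ee_rot: [3.14, 0.0, 1.567]
wrist_force: [1.7, -0.1, 2.3]
width: 0.0439
```

```bash
python3 - <<'E'
from h import *
go(.4913,.0235,.062,1.57)
for n in("side","wrist"):
    s=robot.snapshot(n)
    a=s["pixels"]; a=a[160:340,200:440] if n=="side" else a[80:440,120:520]
    cv2.imwrite(f"pics/{n}4.png",cv2.resize(a,None,fx=3 if n=="side" else 1.8,fy=3 if n=="side" else 1.6)[:,:,::-1])
    for t in("cartridge","bowl","bowl_top"):
        for r in robot.place_of(s,t)[:2]: print(n,t,round(r["p"],2),toworld(s,r["at"]).round(3))
E
```

```text
t 9.0667 pos [0.4915 0.0239 0.0627] [3.1405e+00 1.0000e-04 1.5668e+00] d [-0.4 -0.2  0.7] [ 0.0011  0.0001 -0.0032] F [ 1.7 -0.1  2.3] w 0.0439
side bowl 0.72 [0.492 0.022 0.034]
side bowl_top 0.92 [0.489 0.026 0.114]
side bowl_top 0.58 [ 0.484 -0.239  0.078]
wrist bowl 0.98 [0.492 0.022 0.027]
wrist bowl_top 0.78 [0.488 0.023 0.116]
```

View pics/side4.png

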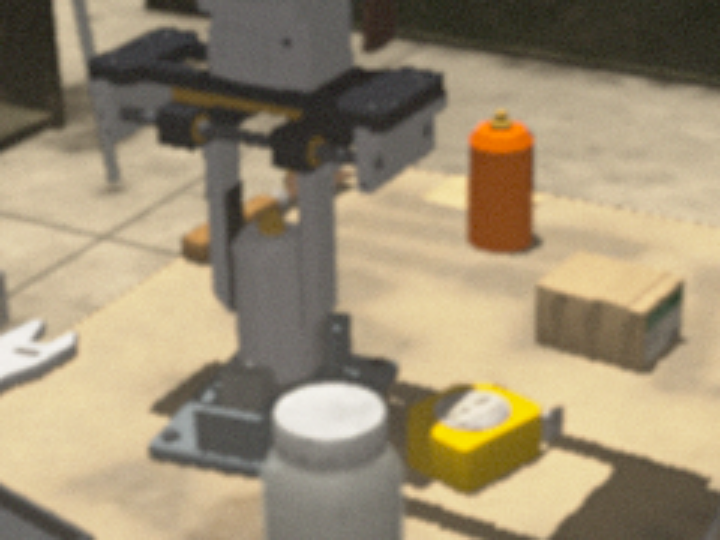

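View pics/wrist4.png

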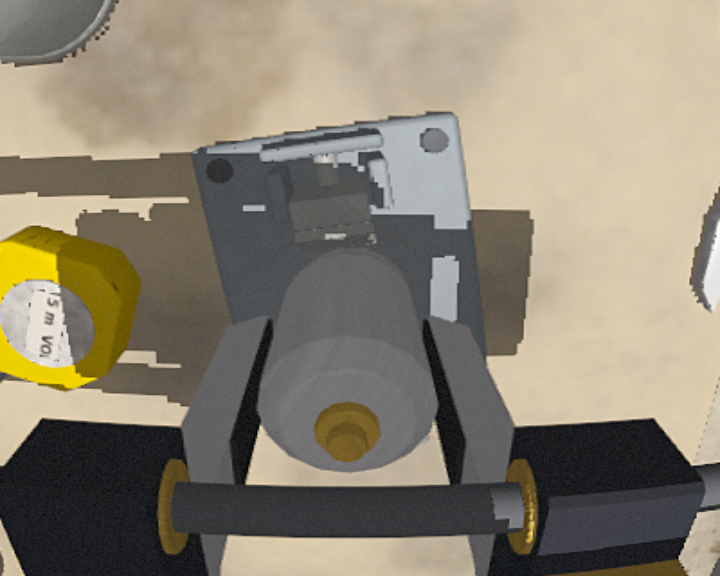

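The bowl sits low between the catches, and the height suggests the flange is at about 23-25 mm. I press on in small steps until the stop is felt.

>>> carry_out(deltas="0 0 0.5 0 0 0 1;0 0 1 0 0 0 1;0 0 1.5 0 0 0 1;0 0 2 0 0 0 1;0 0 2 0 0 0 1;0 0 2 0 0 0 1;0 0 2 0 0 0 1;0 0 2 0 0 0 1")

```text
time: 10.13
tool_pos: [0.4916, 0.0239, 0.0625]
ee_rot: [3.14, 0.0, 1.567]
wrist_force: [-1.3, -0.0, 11.1]
width: 0.0443
```

The stop is reached: the z has stalled at 0.0625 m (flange at about 22 mm) with about 15 N. At 0.0627 m the load was only the spring's, which suggests the catches had already snapped. Now a slow pull.

>>> carry_out(deltas="0 0 -1 0 0 0 1;0 0 -2 0 0 0 1;0 0 -3 0 0 0 1;0 0 -4 0 0 0 1;0 0 -5 0 0 0 1;0 0 -6 0 0 0 1;0 0 -7 0 0 0 1;0 0 -8 0 0 0 1")

```text
time: 10.8
tool_pos: [0.4907, 0.0239, 0.0669]
ee_rot: [-3.141, -0.0, 1.567]
wrist_force: [5.4, -0.4, -6.3]
width: 0.0441
```

```bash
python3 - <<'E'
from h import *
go(.4913,.0235,.062,1.57)
s=robot.snapshot("side")
for t in("cartridge","bowl","bowl_top"):
        for r in robot.place_of(s,t)[:2]: print(t,round(r["p"],2),toworld(s,r["at"]).round(3))
a=s["pixels"][210:330,240:360]
cv2.imwrite("pics/side5.png",cv2.resize(a,None,fx=5,fy=5,interpolation=cv2.INTER_CUBIC)[:,:,::-1])
E
```

```text
t 10.8 pos [0.4907 0.0239 0.0669] [-3.1406e+00 -1.0000e-04  1.5668e+00] d [-0.4  0.6  4.9] [-0.001  -0.0001 -0.0032] F [ 5.4 -0.4 -6.3] w 0.0441
bowl 0.73 [ 0.487 -0.237  0.004]
bowl 0.65 [0.492 0.02  0.036]
bowl_top 0.75 [0.487 0.026 0.118]
bowl_top 0.58 [ 0.487 -0.24   0.08 ]
```

View pics/side5.png

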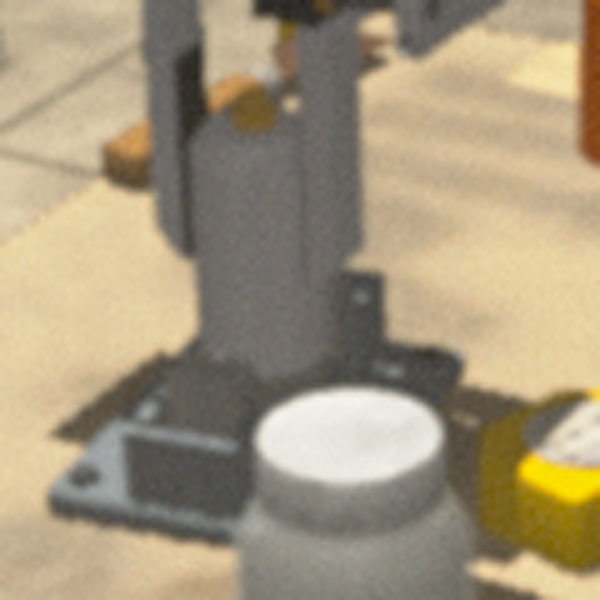

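Force is now -6.3 N, more than the filter's own weight, so the catches hold. I keep pulling slowly.

>>> carry_out(deltas="0 0 -1 0 0 0 1;0 0 -2 0 0 0 1;0 0 -3 0 0 0 1;0 0 -4 0 0 0 1;0 0 -5 0 0 0 1;0 0 -6 0 0 0 1;0 0 -7 0 0 0 1;0 0 -8 0 0 0 1")

```text
time: 11.67
tool_pos: [0.4896, 0.0242, 0.0734]
ee_rot: [-3.137, -0.001, 1.567]
wrist_force: [6.1, 0.6, -11.6]
width: 0.0439
```

>>> carry_out(deltas="0 0 -1 0 0 0 1;0 0 -2 0 0 0 1;0 0 -3 0 0 0 1;0 0 -4 0 0 0 1;0 0 -5 0 0 0 1;0 0 -6 0 0 0 1;0 0 -7 0 0 0 1;0 0 -8 0 0 0 1")

```text
time: 12.33
tool_pos: [0.4896, 0.0242, 0.0813]
ee_rot: [-3.137, -0.001, 1.567]
wrist_force: [7.4, 0.4, -10.1]
width: 0.0442
```

>>> carry_out(deltas="0 0 -1 0 0 0 1;0 0 -2 0 0 0 1;0 0 -3 0 0 0 1;0 0 -4 0 0 0 1;0 0 -5 0 0 0 1;0 0 -6 0 0 0 1;0 0 -7 0 0 0 1;0 0 -8 0 0 0 1")

```text
time: 13.0
tool_pos: [0.4897, 0.0242, 0.0894]
ee_rot: [-3.137, -0.001, 1.567]
wrist_force: [6.6, -0.1, -12.5]
width: 0.0437
```

```bash
python3 - <<'E'
from h import *
go(.4913,.0235,.062,1.57)
s=robot.snapshot("side")
for t in("cartridge","bowl","bowl_top"):
        for r in robot.place_of(s,t)[:2]: print(t,round(r["p"],2),toworld(s,r["at"]).round(3))
a=s["pixels"][190:310,240:360]
cv2.imwrite("pics/side6.png",cv2.resize(a,None,fx=5,fy=5,interpolation=cv2.INTER_CUBIC)[:,:,::-1])
E
```

```text
t 13.0 pos [0.4897 0.0242 0.0894] [-3.1374e+00 -7.0000e-04  1.5668e+00] d [-0.7  1.7 27.4] [-0.0042 -0.0007 -0.0032] F [  6.6  -0.1 -12.5] w 0.0437
cartridge 0.47 [0.494 0.023 0.025]
bowl 0.78 [ 0.487 -0.241  0.004]
bowl 0.59 [0.488 0.021 0.059]
bowl_top 0.94 [0.485 0.024 0.14 ]
bowl_top 0.7 [ 0.486 -0.237  0.079]
```

View pics/side6.png

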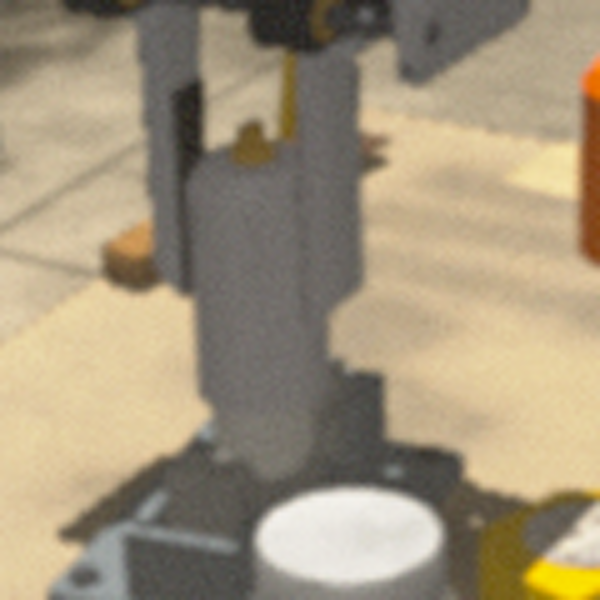

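The bowl is rising and the pale core shows beneath it (side crop ~265,440), with the cartridge still in the stand (z ~0.025). The +x side force (6.6 N) comes with the tool sitting 1.7 mm toward -x, so I correct that while pulling.

>>> carry_out(deltas="0 0.5 -1 0 0 0 1;0 1 -2 0 0 0 1;0 1.5 -3 0 0 0 1;0 1.5 -4 0 0 0 1;0 1.5 -5 0 0 0 1;0 1.5 -6 0 0 0 1;0 1.5 -7 0 0 0 1;0 1.5 -8 0 0 0 1")

```text
time: 13.87
tool_pos: [0.4924, 0.0239, 0.101]
ee_rot: [3.141, 0.0, 1.567]
wrist_force: [-0.1, 0.0, -1.7]
width: 0.0443
```

>>> carry_out(deltas="0 0 -1 0 0 0 1;0 0 -3 0 0 0 1;0 0 -5 0 0 0 1;0 0 -7 0 0 0 1;0 0 -9 0 0 0 1;0 0 -12 0 0 0 1;0 0 -15 0 0 0 1;0 0 -18 0 0 0 1")

```text
time: 14.53
tool_pos: [0.4926, 0.0239, 0.1188]
ee_rot: [3.141, 0.0, 1.567]
wrist_force: [-0.2, -0.4, -1.6]
width: 0.0434
```

Only the bowl's weight is left (-1.6 N). I raise it clear.

>>> carry_out(deltas="0 -1 -6 0 0 0 1;0 -1 -14 0 0 0 1;0 -1 -22 0 0 0 1;0 -1 -30 0 0 0 1;0 -1 -38 0 0 0 1;0 -1 -46 0 0 0 1;0 -1 -54 0 0 0 1;0 -1 -60 0 0 0 1")

```text
time: 15.2
tool_pos: [0.4919, 0.0239, 0.1798]
ee_rot: [3.14, 0.0, 1.567]
wrist_force: [0.0, -1.0, -2.3]
width: 0.0441
```

>>> carry_out(deltas="0 0 0 0 0 0 1;0 0 0 0 0 0 1;0 0 0 0 0 0 1;0 0 0 0 0 0 1;0 0 0 0 0 0 1;0 0 0 0 0 0 1;0 0 0 0 0 0 1;0 0 0 0 0 0 1")

```text
time: 15.87
tool_pos: [0.4914, 0.0239, 0.1783]
ee_rot: [-3.141, 0.0, 1.567]
wrist_force: [-0.0, -0.2, -2.4]
width: 0.0439
```

```bash
python3 - <<'E'
from h import *
go(.5685,.2325,.178,1.57)
s=robot.snapshot("side")
for t in("cartridge","bowl","bowl_top","tray","tray_in"):
        for r in robot.place_of(s,t)[:2]: print(t,round(r["p"],2),toworld(s,r["at"]).round(3))
a=s["pixels"][130:330,180:440]
cv2.imwrite("pics/side7.png",cv2.resize(a,None,fx=3,fy=3,interpolation=cv2.INTER_CUBIC)[:,:,::-1])
E
```

```text
t 15.8667 pos [0.4914 0.0239 0.1783] [-3.1412e+00  1.0000e-04  1.5668e+00] d [2.089e+02 7.620e+01 2.000e-01] [-0.0004  0.0001 -0.0032] F [-0.  -0.2 -2.4] w 0.0439
cartridge 0.81 [0.489 0.022 0.023]
bowl 0.85 [ 0.488 -0.242  0.001]
bowl 0.84 [0.494 0.019 0.15 ]
bowl_top 0.88 [0.488 0.025 0.227]
bowl_top 0.68 [ 0.487 -0.241  0.082]
tray 0.63 [0.571 0.236 0.   ]
```

View pics/side7.png

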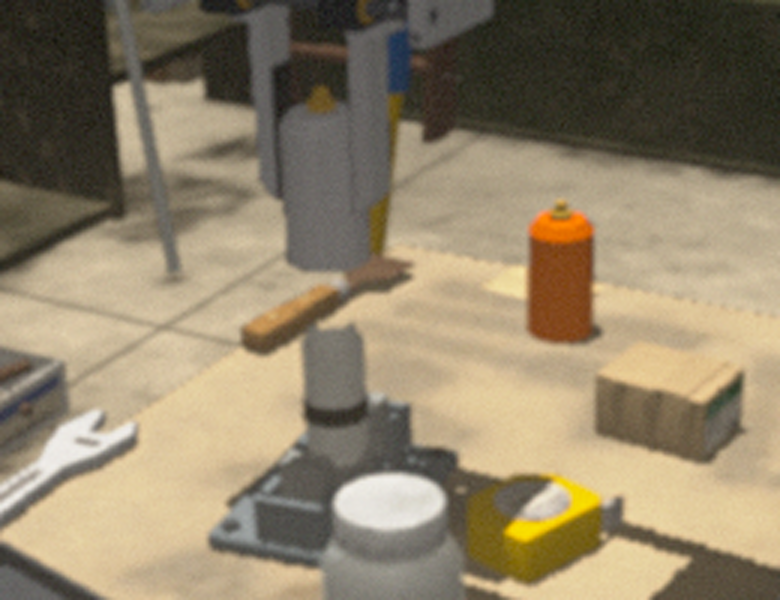

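The bowl (crop 325,190) is clear above the cartridge, which stays upright in the stand (crop 335,400). On to the tray.

>>> carry_out(deltas="12 4 0 0 0 0 1;36 13 0 0 0 0 1;66 24 0 0 0 0 1;98 36 0 0 0 0 1;130 48 0 0 0 0 1;160 59 0 0 0 0 1;188 69 0 0 0 0 1;209 77 0 0 0 0 1")

```text
time: 16.83
tool_pos: [0.5696, 0.2363, 0.1779]
ee_rot: [-3.141, -0.001, 1.569]
wrist_force: [0.9, -0.3, -0.8]
width: 0.0439
```

>>> carry_out(deltas="0 0 0 0 0 0 1;0 0 10 0 0 0 1;0 0 25 0 0 0 1;0 0 45 0 0 0 1;0 0 65 0 0 0 1;0 0 85 0 0 0 1;0 0 100 0 0 0 1;0 0 110 0 0 0 1")

```text
time: 17.5
tool_pos: [0.5676, 0.2312, 0.0654]
ee_rot: [-3.138, 0.002, 1.566]
wrist_force: [-0.7, -0.2, -2.5]
width: 0.044
```

>>> carry_out(deltas="0 0 3 0 0 0 1;0 0 6 0 0 0 1;0 0 9 0 0 0 1;0 0 12 0 0 0 1;0 0 14 0 0 0 1;0 0 16 0 0 0 1;0 0 18 0 0 0 1;0 0 20 0 0 0 1")

```text
time: 18.17
tool_pos: [0.5696, 0.2327, 0.0486]
ee_rot: [3.141, -0.0, 1.567]
wrist_force: [-0.2, 0.0, -1.5]
width: 0.0443
```

```bash
python3 - <<'E'
from h import *
go(.569,.233,.036,1.57)
s=robot.snapshot("side")
for t in("cartridge","bowl","bowl_top","tray","tray_in"):
        for r in robot.place_of(s,t)[:2]: print(t,round(r["p"],2),toworld(s,r["at"]).round(3))
a=s["pixels"][200:400,60:320]
cv2.imwrite("pics/side8.png",cv2.resize(a,None,fx=3,fy=3,interpolation=cv2.INTER_CUBIC)[:,:,::-1])
E
```

```text
t 18.1667 pos [0.5696 0.2327 0.0486] [ 3.1409e+00 -1.0000e-04  1.5669e+00] d [ 0.3 -0.6 12.6] [ 0.0006 -0.0001 -0.0031] F [-0.2  0.  -1.5] w 0.0443
cartridge 0.95 [0.492 0.025 0.025]
cartridge 0.41 [0.378 0.157 0.001]
bowl 0.92 [0.57  0.233 0.018]
bowl 0.7 [ 0.489 -0.242  0.002]
bowl_top 0.73 [ 0.485 -0.237  0.079]
bowl_top 0.59 [0.566 0.233 0.099]
tray 0.74 [0.569 0.234 0.001]
tray_in 0.56 [0.567 0.235 0.008]
```

View pics/side8.png

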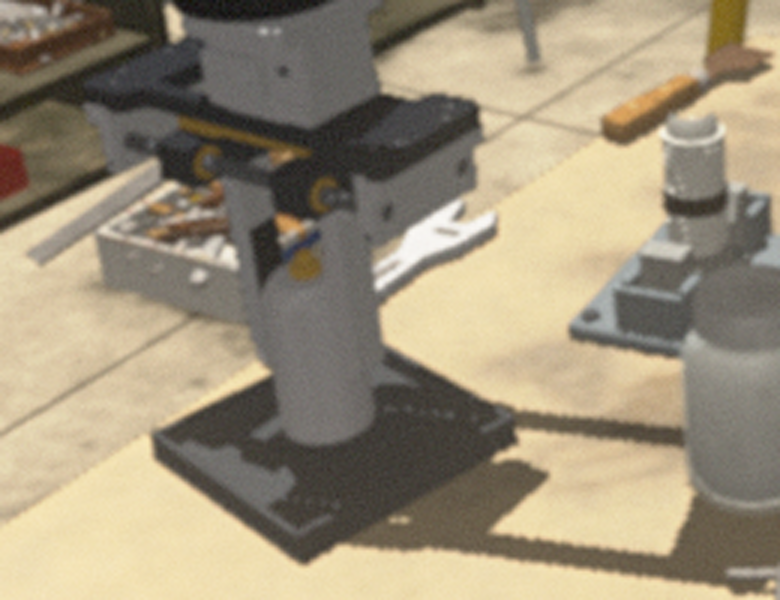

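The bowl is over the tray's middle (crop 325,430), mouth at about 18 mm. Slow final lowering.

>>> carry_out(deltas="0 0 2 0 0 0 1;0 0 4 0 0 0 1;0 0 6 0 0 0 1;0 0 8 0 0 0 1;0 0 9 0 0 0 1;0 0 10 0 0 0 1;0 0 10.5 0 0 0 1;0 0 11 0 0 0 1")

```text
time: 19.13
tool_pos: [0.5694, 0.2326, 0.0374]
ee_rot: [-3.142, 0.0, 1.567]
wrist_force: [0.2, 0.3, -1.2]
width: 0.044
```

>>> carry_out(deltas="0 0 0.4 0 0 0 1;0 0 0.8 0 0 0 1;0 0 1.2 0 0 0 1;0 0 1.5 0 0 0 1;0 0 1.8 0 0 0 1;0 0 2.1 0 0 0 1;0 0 2.4 0 0 0 1;0 0 2.4 0 0 0 1")

```text
time: 19.8
tool_pos: [0.5693, 0.2326, 0.035]
ee_rot: [-3.141, 0.0, 1.567]
wrist_force: [0.9, 0.9, -1.6]
width: 0.0438
```

>>> carry_out(deltas="0 0 0.2 0 0 0 1;0 0 0.4 0 0 0 1;0 0 0.6 0 0 0 1;0 0 0.8 0 0 0 1;0 0 1 0 0 0 1;0 0 1 0 0 0 1;0 0 1 0 0 0 1;0 0 1 0 0 0 1")

```text
time: 20.47
tool_pos: [0.5695, 0.2326, 0.0347]
ee_rot: [3.141, -0.0, 1.567]
wrist_force: [-1.6, -1.4, 3.7]
width: 0.0439
```

Contact: +5 N with the descent stalled. Opening, then straight up.

>>> carry_out(deltas="0 0 0 0 0 0 0.45;0 0 0 0 0 0 0.4;0 0 0 0 0 0 0.3;0 0 0 0 0 0 0.2;0 0 0 0 0 0 0.1;0 0 0 0 0 0 0;0 0 0 0 0 0 0;0 0 0 0 0 0 0")

```text
time: 21.13
tool_pos: [0.5694, 0.2326, 0.034]
ee_rot: [3.142, 0.0, 1.567]
wrist_force: [0.8, 1.0, -1.0]
width: 0.0919
```

>>> carry_out(deltas="0 0 -5 0 0 0 0;0 0 -20 0 0 0 0;0 0 -45 0 0 0 0;0 0 -75 0 0 0 0;0 0 -105 0 0 0 0;0 0 -135 0 0 0 0;0 0 -160 0 0 0 0;0 0 -170 0 0 0 0")

```text
time: 21.8
tool_pos: [0.5711, 0.2331, 0.2098]
ee_rot: [3.133, -0.002, 1.567]
wrist_force: [1.0, 1.0, -0.4]
width: 0.094
```

>>> carry_out(deltas="0 0 0 0 0 0 0;0 0 0 0 0 0 0;0 0 0 0 0 0 0;0 0 0 0 0 0 0;0 0 0 0 0 0 0;0 0 0 0 0 0 0;0 0 0 0 0 0 0;0 0 0 0 0 0 0")

```text
time: 22.47
tool_pos: [0.5693, 0.2325, 0.2036]
ee_rot: [-3.141, 0.0, 1.567]
wrist_force: [0.5, -0.3, -0.1]
width: 0.0941
```

```bash
python3 - <<'E'
from h import *
go(.569,.233,.2,1.57)
for n in("side","top","wrist"):
    s=robot.snapshot(n); save(s,n+"9")
    for t in("cartridge","bowl","bowl_top","tray","tray_in","jar","measure","carton"):
        for r in robot.place_of(s,t)[:2]: print(n,t,round(r["p"],2),toworld(s,r["at"]).round(3))
E
```

```text
t 22.4667 pos [0.5693 0.2325 0.2036] [-3.1409e+00  3.0000e-04  1.5667e+00] d [ 0.5 -0.3  3.6] [-0.0007  0.0003 -0.0033] F [ 0.5 -0.3 -0.1] w 0.0941
side cartridge 0.74 [0.491 0.022 0.024]
side bowl 0.93 [ 0.489 -0.243  0.002]
side bowl 0.77 [0.571 0.23  0.006]
side bowl_top 0.92 [ 0.486 -0.235  0.082]
side tray 0.62 [ 0.57   0.233 -0.002]
side tray_in 0.84 [0.57  0.232 0.007]
side jar 0.87 [0.382 0.158 0.001]
side measure 0.79 [ 0.375  0.008 -0.006]
side carton 0.56 [ 0.363 -0.138 -0.003]
top cartridge 0.71 [0.494 0.019 0.025]
top bowl 0.75 [ 0.485 -0.245 -0.001]
top bowl 0.56 [0.575 0.232 0.004]
top bowl_top 0.89 [0.567 0.235 0.085]
top bowl_top 0.57 [ 0.486 -0.242  0.076]
top tray 0.86 [0.567 0.235 0.001]
top tray_in 0.81 [0.566 0.23  0.004]
top jar 0.9 [ 0.375  0.153 -0.002]
top measure 0.91 [0.376 0.003 0.001]
top measure 0.43 [0.489 0.025 0.055]
top carton 0.57 [ 0.367 -0.144 -0.001]
wrist cartridge 0.6 [0.491 0.023 0.023]
wrist bowl 0.77 [0.572 0.23  0.002]
wrist bowl_top 0.85 [0.566 0.232 0.087]
wrist tray 0.55 [ 0.37  -0.143 -0.   ]
wrist jar 0.78 [0.378 0.154 0.001]
wrist jar 0.3 [0.571 0.231 0.005]
wrist carton 0.72 [ 0.367 -0.14  -0.003]
wrist carton 0.37 [0.575 0.23  0.003]
```

View pics/side9.png

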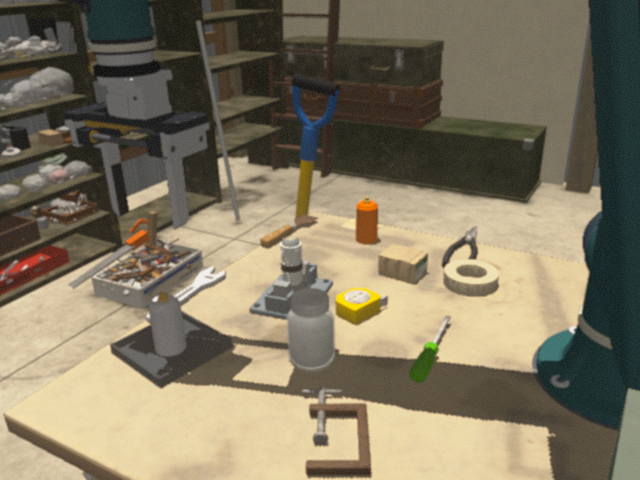

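View pics/wrist9.png

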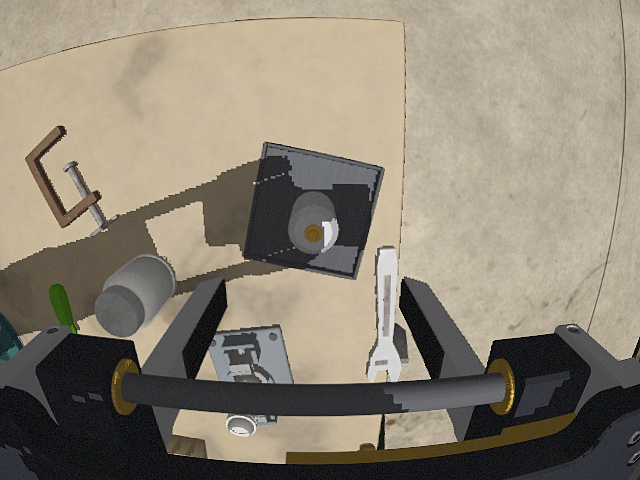

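The side picture shows the bowl upright in the tray (168,325) and the cartridge upright in the stand (291,260). The bystanders are where they were and the gripper is clear. I'm handing in.

```bash
python3 -c "
from h import *
print(robot.close_job())"
```

```text
the job is handed in; nothing more can be done
None
```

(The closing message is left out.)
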